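Close the plate press with the hand pump

ROBOT

A 6-joint arm with a two-finger parallel gripper is mounted at the origin on a cart in front of the work surface, level with it; the furniture and walls round the work are solid. World frame = base frame: x ahead of the robot, y to its left, z up, the work surface at z = 0. Lengths are in mm, angles in rad, forces in N, time in s.
With the tool pointing down it reaches from about 300 to 950 mm from the base axis. Payload 3.1 kg.
Tool frame: the origin (TCP) lies midway between the tips of the shut fingers; the grasp point (between the pads) lies 19 mm behind it; z points along the fingers, y is the line along which they close (so a half turn about z gives the same grasp; the last joint's range is limited). The gripper opens to 85 mm and grips with 20 to 120 N. Pads are 22 mm wide; open, the fingers measure 114 mm over their backs; the gripper's body (76 mm by 85 mm) begins 54 mm behind the grasp point. The pads swing forward as they close: fully open they stand 13 mm farther back than shut.
Start: joints at [1.132, 0.308, 1.634, -0, 1.2, -0.07], TCP at [225.336, 582.971, 231.272] pointing down, gripper open.
Joint ranges: [-3.06, 3.06], [-0.79, 1.96], [0.05, 2.63], [-1.19, 4.34], [0.05, 2.64], [-2.94, 2.94]. Speed limits (rad/s): [2.79, 2.79, 3.14, 3.14, 3.14, 3.14].

INTERFACE

Orientations are given as a rotation vector (axis times angle).
In Python, from workcell import bot, eyes gives the robot as it stands.
- The arm moves only by the tool step_arm, never from a script. Its argument "moves" is a list of rows, each a list of 6 numbers: the shift along the tool's x, y, z in units of 30 mm (1.0 is 30 mm), then the turn, a rotation vector about the tool's x, y, z in units of 8 degrees (1.0 is 8 degrees). A call has 1 to 10 rows; each row is the pose to reach, as a shift and turn from the pose commanded when the call began, along the tool's axes at that moment; what a row does not reach only later rows make up. A row lasts 1/10 s, in which the tool goes at most 50 mm and 8.59 degrees, less where a joint would pass 70% of its speed; a pose out of reach is approached as far as the arm can. A call with a gripper value outside its range is refused whole. "jaw" is the opening in per cent of the stroke, from 0 (shut) to 100 (fully open), set as the call begins (left out, the last holds). The fingers move at their own pace and stop on an object; "squeeze" is the grip in N (left out, the last holds). Time passes only in rows, so rows that repeat a pose let the fingers close. It gives the time, the measured TCP pose, the force, the opening and the grip force at its end, in the units of the state.
- bot.get_obs(): the state, without advancing time (a new reading comes with each control period).
- eyes.get_image(name): name is "side" or "top" or "wrist"; returns (picture, depth): 400x640x3 uint8, red, green, blue; 400x640 float32, mm along the optical axis (not along the pixel's ray), 0 where there is no reading.
- eyes.calibration(name): a dict with "K" (3x3 intrinsics, pixels), "T" (4x4, takes a point from camera to world coordinates); the wrist camera has in their place "mount" (4x4, takes a point from camera to tool coordinates, whose origin is the TCP and whose axes are the flange's). Camera axes: x right, y up, looking along -z (the intrinsics and any distortion apply to the point x, -y, -z); pixel columns grow to the right and rows downward; lengths in mm; the calibration is good to about 2 mm. A picture is of the moment at which its call begins: read the wrist's pose just before it. calibration takes no time and is no camera call.
- bot.finish_job(): hands the job in; it is judged then, once.
The state is a dict: "time": time; "joints": joint angles; "joint_vel": joint speeds; "tau": joint torques, N m; "eef_pos": TCP position; "orientation": TCP orientation; "contact_force": force on the tool from outside, world axes, zero at the start; "torque": the same for the moment, N m; "width": finger opening in mm; "gripper_force": force on a finger pad.
Only numpy, scipy, OpenCV 4.12 (cv2) and the standard library are available. Lean on these libraries where they do the work, as an engineer would, in place of code of your own. Each camera call takes 0.05 s, during which the arm holds its last target. There are 200 camera calls.

TASK

Take the orange spacer block out of the plate press by its exposed top edge and stand it upright in the white tray. Then pump the red hand lever through at least four full strokes, letting it come all the way back up each time, until the plate pack is shut, and finally swing the yellow lock lever fully over to the far side. Leave the spacer in the tray and do not knock over or shift the bottles, the dish or the timer.

Things in the scene. Friction and masses are not known exactly. Their poses are not given: they have to be found in the camera images.
- press: blue and grey plate press, fixed to the worktop, 140 mm (x) by 300 mm (y). Origin on the worktop, 25 mm to the +y side of the bed's middle. Its y axis runs along it from the plates (-y) to the hand lever (+y), z up, front to -x. In its frame: fixed head and plates at y = -171 to -115 mm, tops at z = 90 to 95; pump housing at y = 20 to 100, x = +-64, top z = 104
- ram (a joint): travel of the moving plates in m: 0 = open by 30 mm, starts at 0 to 0.0015, 0.030 = shut against the fixed plates. A ratchet drives it and a heavy damper holds it; full down strokes of the hand lever bring it to about 0.007, 0.014, 0.022 and 0.030 in turn (the lever must come fully up in between). Once shut, more strokes do nothing
- pump_lever (a joint): angle of the red hand lever in rad: 0 = up (16 deg above level, pointing to the press's +y), 0.55 = down against its stop (about 15 deg below level). A spring returns it up; about 6 N on the paddle starts it, and 10 N plus some damping (3 N at 0.1 m/s) takes it to the stop
- lever_pad (a point): the point on the top face of the red paddle of the hand lever to press on, 130 mm out from the pivot; the paddle is 40 mm wide, 72 mm long, 16 mm thick. Moves with the lever, about 71 mm down in a full stroke
- lever_pivot (a point): pivot of the hand lever, its axis parallel to the press's x. The point's y axis points out along the lever
- lock (a joint): angle of the yellow lock lever in rad: 0 to 0.15 at the start (leaning to the press's -x, to the robot), 1.0 = fully over to the far side (+x). It stays where it is left; a light push of a few N moves it
- lock_tip (a point): the centre of the knob at the end of the yellow lock lever, which stands on the pump housing and swings in the press's x-z plane; the tip is 75 mm out from its pivot and ends about 72 mm farther along the press's +x when fully over
- spacer_centre (a point): centre (half-way up) of the loose orange spacer block, 0.15 to 0.31 kg, 115 mm tall, 26 mm thick (its y), standing in the gap on the press bed (underside 20 mm over the worktop), aligned with the press. Lower 65 mm is 78 mm wide (x), upper part 60 mm wide; the top 44 mm stands free above the plates and is gripped across its 26 mm thickness
- tray: white open tray fixed to the worktop, 160 mm (x) by 140 mm (y), 22 mm high, walls and floor 4 mm; origin under its centre
- reagent_bottle: white bottle with screw cap, 45 x 62 x 109 mm, bystander; origin under its centre
- wash_bottle: white wash bottle with red spout, 70 x 112 x 240 mm, bystander; origin at its underside
- petri_0: round dish with lid, 64 mm across, 15 mm high, bystander; origin under its centre
- lab_timer: white digital timer, 39 x 68 x 62 mm, bystander; origin under its centre
- spacer: the same orange block; origin under its centre
- press_gap (a point): middle, at bed height (20 mm over the worktop), of the gap between fixed and moving plates, 28.5 to 30 mm wide along the press's y at the start and open upward. The moving plates and their steel pressure plate fill the next 48 mm to +y, top 91 mm over the worktop, and slide to -y. Two tie rods run along y, 55 mm either side (x), 62 mm up

How it is judged:
By the outcome, as a careful person would: the job done as asked, in the order asked, and still so for the second after the job is handed in, with the robot touching nothing.
It also fails if it takes over 72 s, if anything falls off the work surface, if the arm or the gripper's body presses on something with over 40 N, if the wrist force passes 120 N, or if a joint passes its speed limit or range.

## Working session

There is one attempt and no reset: what is moved stays moved. The work goes in short steps, Python scripts to look and compute and a tool call to move; the robot and the scene stay as the last step left them, time stands still between calls to the robot, and variables do not carry over. Pictures are saved under pics/ and viewed, at most 10 in all, crops included, and the job is handed in when it is done.

Besides the shell and the picture viewer there is one more tool, called after "Request:" as name(argument=value, ...), one argument or row to a line, values as JSON. step_arm: Moves the arm, as the interface text tells. Its arguments: {"type":"object","properties":{"moves":{"type":"array","items":{"type":"array","items":{"type":"number"}}},"jaw":{"type":"number"},"squeeze":{"type":"number"}},"required":["moves"]}

```bash
ls; mkdir -p pics; cat > h.py <<'E'
import numpy as np, cv2
from scipy.spatial.transform import Rotation as R
from workcell import bot, eyes
def look(n,name=None):
    o=bot.get_obs(); p,d=eyes.get_image(n); c=eyes.calibration(n)
    if 'T' in c: T=np.array(c['T'])
    else:
        W=np.eye(4);W[:3,:3]=R.from_rotvec(o['orientation']).as_matrix();W[:3,3]=o['eef_pos'];T=W@np.array(c['mount'])
    K=np.array(c['K']); 
    if name: cv2.imwrite(f'pics/{name}.png',p[:,:,::-1])
    v,u=np.mgrid[:400,:640]; x=(u-K[0,2])/K[0,0]*d; y=(v-K[1,2])/K[1,1]*d
    P=np.stack([x,-y,-d],-1)@T[:3,:3].T+T[:3,3]; P[d==0]=np.nan
    return p,d,P,c
E
python3 - <<'E'
from h import *
o=bot.get_obs();print(o)
for n in('top','side'):
    p,d,P,c=look(n,n+'0'); print(n,{k:(v if k!='T' else np.round(v,2).tolist()) for k,v in c.items()}); np.save(n+'0.npy',P)
    h=cv2.cvtColor(p,cv2.COLOR_RGB2HSV)
    for nm,lo,hi in(('orange',8,18),('red',0,5),('yellow',22,34)):
        m=(h[...,0]>=lo)&(h[...,0]<=hi)&(h[...,1]>140)&(h[...,2]>80)
        nl,l,s,ce=cv2.connectedComponentsWithStats(m.astype(np.uint8))
        for i in range(1,nl):
            if s[i,4]>25: q=P[l==i]; print(nm,s[i],np.round(np.nanmedian(q,0)),np.round(np.nanpercentile(q,[3,97],axis=0)).tolist())
E
```

```text
pics
{'time': 0.0, 'joints': array([ 1.13224975e+00,  3.08991607e-01,  1.63520269e+00, -3.82522788e-07,
        1.19970698e+00, -6.96955022e-02]), 'joint_vel': array([-4.62773350e-04,  5.70356030e-04, -2.81555045e-04,  1.36039266e-03,
       -5.73527125e-04, -2.88503640e-05]), 'tau': array([ 6.61482445e-04, -4.15244901e+01, -2.76670915e+01, -8.37837661e-05,
        9.96200717e-03, -3.43268933e-07]), 'eef_pos': array([225.00932448, 582.20098306, 230.0477383 ]), 'orientation': array([-0.57600411, -3.08774469,  0.00350941]), 'contact_force': array([0.00074779, 0.71177324, 0.36816469]), 'torque': array([-0.02915741, -0.00032552,  0.02030088]), 'gripper_force': 0.0, 'width': 85.31033614203467}
top {'K': array([[427.77266803,   0.        , 317.57161952],
       [  0.        , 427.77266803, 202.04984065],
       [  0.        ,   0.        ,   1.        ]]), 'T': [[0.02, 0.99, -0.16, 360.59], [-1.0, 0.02, 0.0, 67.28], [0.0, 0.16, 0.99, 1354.61], [0.0, 0.0, 0.0, 1.0]]}
orange [343 180  15  29 275] [592. -31. 132.] [[560.0, -47.0, 56.0], [631.0, -13.0, 138.0]]
red [178 193  10   6  30] [565. 4
[... 276 characters left out ...]
. 558.] [[793.0, 622.0, 555.0], [861.0, 712.0, 560.0]]
yellow [298 206   8   9  58] [529. 109. 201.] [[519.0, 100.0, 167.0], [546.0, 119.0, 206.0]]
side {'K': array([[460.68647189,   0.        , 320.67587496],
       [  0.        , 460.68647189, 196.8843938 ],
       [  0.        ,   0.        ,   1.        ]]), 'T': [[-1.0, -0.05, 0.06, 653.38], [0.07, -0.4, 0.91, 1636.75], [-0.02, 0.91, 0.41, 854.02], [0.0, 0.0, 0.0, 1.0]]}
orange [298 189  19  19 213] [600. -21. 118.] [[569.0, -39.0, 88.0], [632.0, -9.0, 139.0]]
red [227   0  13  10  99] [777. 382. 830.] [[765.0, 378.0, 819.0], [793.0, 386.0, 840.0]]
red [328 228  11   9  65] [529. 306. 130.] [[516.0, 274.0, 120.0], [544.0, 327.0, 137.0]]
```

View pics/top0.png

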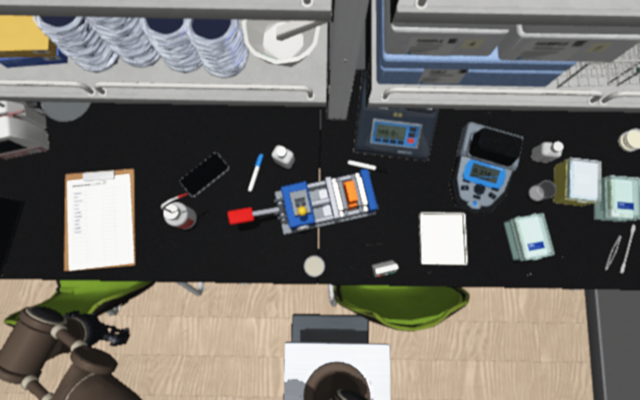

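View pics/side0.png

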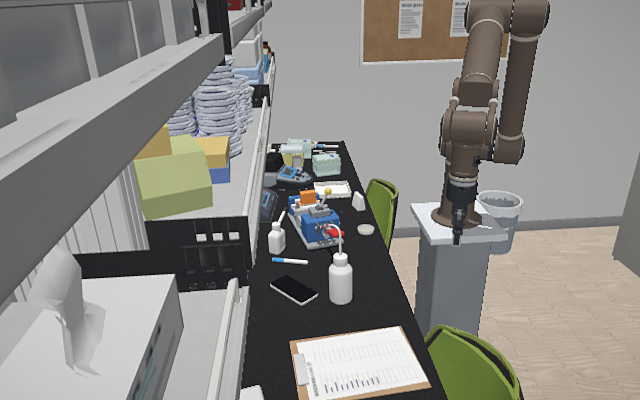

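Top view: press centre about (325,203), yawed ~12°, orange spacer (352,192), red paddle (240,215), yellow knob (302,210), tray (443,238), dish (314,266), timer (385,268), bottles (180,215) and (283,156). The side view agrees.

```bash
python3 - <<'E'
from h import *
P=np.load('top0.npy');p=cv2.imread('pics/top0.png')
def rect(box,zlo,zhi,nm,extra=None):
    u0,v0,u1,v1=box; q=P[v0:v1,u0:u1]; c=p[v0:v1,u0:u1].astype(int)
    m=(q[...,2]>zlo)&(q[...,2]<zhi)
    if extra is not None: m&=extra(c)
    xy=q[m][:,:2].astype(np.float32); r=cv2.minAreaRect(xy); print(nm,m.sum(),np.round(r[0]),np.round(r[1]),round(r[2],1),'z',np.round(np.median(q[m][:,2])), 'max',np.round(np.nanmax(q[...,2])))
br=lambda c:c.min(-1)>140
rect((410,200,480,275),-5,40,'tray',br)
rect((337,170,377,222),128,145,'spacer',lambda c:(c[...,2]>150)&(c[...,0]<90))
rect((220,200,258,230),100,150,'paddle',lambda c:(c[...,2]>120)&(c[...,1]<70))
rect((275,180,318,232),95,115,'housing')
rect((270,140,298,172),10,130,'reagent')
rect((160,190,200,232),10,260,'wash')
rect((300,252,328,280),5,30,'dish'); rect((368,258,400,282),5,80,'timer')
q=P[206:215,298:306];print('knob',np.round(q[q[...,2]>195].mean(0)))
o=bot.get_obs();M=R.from_rotvec(o['orientation']).as_matrix();print(np.round(M,3))
E
```

```text
tray 2382 [ 495. -346.] [199. 179.] 0.4 z 4.0 max 47.0
spacer 174 [598. -30.] [59. 25.] 13.1 z 134.0 max 140.0
paddle 321 [521. 290.] [40. 70.] 12.9 z 126.0 max 140.0
housing 788 [557. 139.] [128. 108.] 13.8 z 102.0 max 207.0
reagent 350 [721. 178.] [62. 46.] 61.0 z 76.0 max 115.0
wash 715 [552. 465.] [ 74. 133.] 70.2 z 112.0 max 242.0
dish 345 [383.  78.] [73. 62.] 67.2 z 14.0 max 21.0
timer 310 [ 375. -142.] [71. 95.] 1.1 z 47.0 max 66.0
knob [528. 109. 201.]
[[-0.933  0.36  -0.001]
 [ 0.36   0.933 -0.002]
 [ 0.    -0.002 -1.   ]]
```

Request:
step_arm(
  moves=[
    [0,0,-1.67,0,0,0],
    [0,0,-3.3,0,0,0],
    [-2,-1.54,-3.3,0,0,-0.5],
    [-3.4,-2.6,-3.3,0,0,-1],
    [-4.8,-3.7,-3.3,0,0,-1.5],
    [-6.1,-4.7,-3.3,0,0,-2],
    [-7.4,-5.7,-3.3,0,0,-2.5],
    [-8.7,-6.7,-3.3,0,0,-3],
    [-10,-7.7,-3.3,0,0,-3.5],
    [-11.3,-8.7,-3.3,0,0,-4.26],
  ],
  jaw=60,
)

```text
time: 1.1
eef_pos: [433.3, 239.2, 329.9]
orientation: [0.36, -3.121, 0.0]
contact_force: [0.9, 0.9, 0.7]
width: 51.3
gripper_force: 0.0
```

```bash
cat >> h.py <<'E'
def to(pos,yaw=None,tilt=None):
    "tool-unit shift+turn to world pos (mm) with tool z down, tool y at world angle yaw deg"
    o=bot.get_obs(); M=R.from_rotvec(o['orientation']).as_matrix()
    s=M.T@(np.array(pos)-o['eef_pos'])/30; t=np.zeros(3)
    if yaw is not None:
        a=np.radians(yaw); y=np.array([np.cos(a),np.sin(a),0]); z=np.array([0,0,-1.]); D=np.stack([np.cross(y,z),y,z],1)
        t=np.degrees(R.from_matrix(M.T@D).as_rotvec())/8
    print('t',round(o['time'],2),'pos',np.round(o['eef_pos'],1),'F',np.round(o['contact_force'],1),'w',round(o['width'],1),'move',np.round(s,2),np.round(t,2))
E
python3 -c "
from h import *
to((598,-30,330),103)"
```

```text
t 1.1 pos [433.3 239.2 329.9] F [0.9 0.9 0.7] w 51.3 move [-3.3  -9.99 -0.  ] [-0.   -0.    0.02]
```

Request:
step_arm(
  moves=[
    [-0.5,-1.5,0,0,0,0],
    [-1,-3,0,0,0,0],
    [-1.5,-4.5,0,0,0,0],
    [-2,-6,0,0,0,0],
    [-2.5,-7.5,0,0,0,0],
    [-3,-9,0,0,0,0],
    [-3.3,-10,1,0,0,0],
    [-3.3,-10,2,0,0,0],
    [-3.3,-10,2,0,0,0],
    [-3.3,-10,2,0,0,0],
  ],
)

```text
time: 2.1
eef_pos: [595.9, -28.8, 269.4]
orientation: [0.354, -3.119, -0.001]
contact_force: [0.2, 0.9, -0.1]
width: 51.5
gripper_force: 0.0
```

```bash
python3 - <<'E'
from h import *
p,d,P,c=look('wrist','w1')
h=cv2.cvtColor(p,cv2.COLOR_RGB2HSV)
m=(h[...,0]>=6)&(h[...,0]<=20)&(h[...,1]>140)&(P[...,2]>125)&(P[...,2]<145)
q=P[m]; r=cv2.minAreaRect(q[:,:2].astype(np.float32)); print(m.sum(),r,np.median(q[:,2]), np.argwhere(m).mean(0))
to((r[0][0],r[0][1],104),103)
E
```

```text
1952 ((599.3533325195312, -31.022605895996094), (59.03618621826172, 25.07016944885254), 13.434928894042969) 134.0030422503009 [187.52612705 314.71977459]
t 2.15 pos [596.9 -28.6 271.1] F [0.1 0.  0.4] w 51.3 move [-0.06 -0.1   5.57] [-0.  0. -0.]
```

View pics/w1.png

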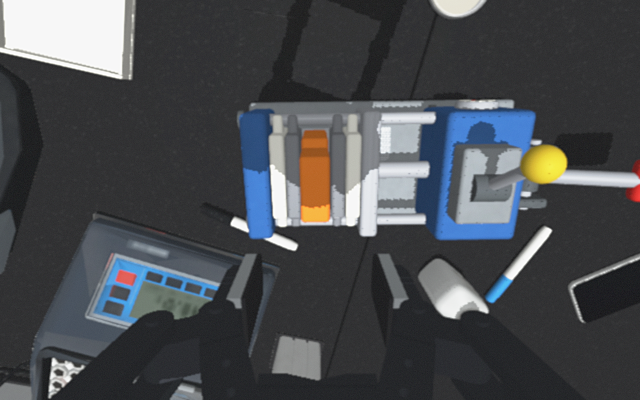

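The wrist view shows the spacer's top at (315,175), gripper axis aligned with its thickness, with the moving plates just right of it. I'm descending onto it.

Request:
step_arm(
  moves=[
    [-0.06,-0.1,1.4,0,0,0],
    [-0.06,-0.1,2.8,0,0,0.05],
    [-0.06,-0.1,4,0,0,-0.05],
    [-0.06,-0.1,4.8,0,0,-0.05],
    [-0.06,-0.1,5.2,0,0,-0.05],
    [-0.06,-0.1,5.45,0,0,-0.05],
    [-0.06,-0.1,5.45,0,0,-0.05],
  ],
)

```text
time: 2.85
eef_pos: [599.9, -31.3, 107.7]
orientation: [-0.366, 3.119, -0.001]
contact_force: [-0.7, 0.4, -0.5]
width: 51.3
gripper_force: 0.0
```

Request:
step_arm(
  moves=[
    [0,0,0,0,0,0],
    [0,0,0,0,0,0],
    [0,0,0,0,0,0],
    [0,0,0,0,0,0],
    [0,0,0,0,0,0],
    [0,0,0,0,0,0],
    [0,0,0,0,0,0],
    [0,0,0,0,0,0],
  ],
  jaw=10,
  squeeze=50,
)

```text
time: 3.65
eef_pos: [600.8, -31.5, 108.9]
orientation: [-0.364, 3.117, -0.0]
contact_force: [-0.8, 1.0, 6.3]
width: 24.9
gripper_force: 50.3
```

Request:
step_arm(
  moves=[
    [0,0,-0.3,0,0,0],
    [0,0,-0.8,0,0,0],
    [0,0,-1.4,0,0,0],
    [0,0,-2.1,0,0,0],
    [0,0,-2.9,0,0,0],
    [0,0,-3.7,0,0,0],
    [0,0,-4.4,0,0,0],
    [0,0,-4.7,0,0,0],
  ],
)

```text
time: 4.45
eef_pos: [600.3, -32.0, 251.0]
orientation: [-0.365, 3.116, -0.002]
contact_force: [0.0, 0.6, -2.6]
width: 24.7
gripper_force: 49.4
```

```bash
python3 - <<'E'
from h import *
p,d,P,c=look('top')
# tray from floor of bright pixels: use rim height points
q=P[195:285,400:490];cc=p[195:285,400:490].astype(int)
m=(cc.min(-1)>170)&(q[...,2]<30); xy=q[m][:,:2]
print(np.percentile(xy,[2,10,50,90,98],axis=0))
m=(q[...,2]>12)&(q[...,2]<30); xy=q[m][:,:2]; print(m.sum(),np.percentile(xy,[2,10,50,90,98],axis=0) if m.sum() else 0, cv2.minAreaRect(xy.astype(np.float32)))
p,d,P,c=look('wrist','w2')
m=(p.min(-1)>150)&(P[...,2]<30)&(P[...,1]<-150)&(P[...,0]<620); xy=P[m][:,:2]; print(m.sum(),np.percentile(xy,[2,50,98],axis=0),cv2.minAreaRect(xy.astype(np.float32)))
to((495,-346,260),103)
E
```

```text
[[ 398.22149944 -396.9053631 ]
 [ 411.22748257 -390.20759943]
 [ 475.95407244 -332.63284305]
 [ 541.31045625 -274.57654883]
 [ 552.24686537 -259.1985414 ]]
592 [[ 394.88976715 -465.29590779]
 [ 397.93144036 -442.23738813]
 [ 550.75227832 -380.49868739]
 [ 585.83089278 -259.81283105]
 [ 602.14505186 -257.92265906]] ((504.7001647949219, -365.98138427734375), (218.40249633789062, 218.40341186523438), 0.7012329697608948)
7092 [[ 495.71156214 -383.72542252]
 [ 529.63527426 -318.32392348]
 [ 556.20433598 -258.60684185]] ((523.1577758789062, -325.69232177734375), (72.71427154541016, 136.75779724121094), 0.6147928237915039)
t 4.55 pos [600.1 -31.9 249.8] F [-0.1 -0.  -2.8] w 25.1 move [ 5.82 -9.38 -0.34] [-0.01  0.02  0.04]
```

View pics/w2.png

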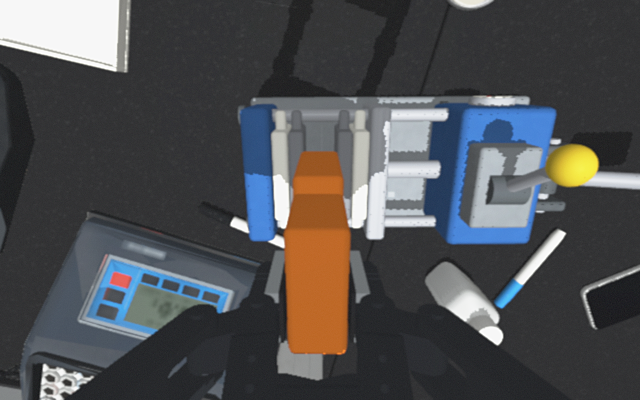

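The spacer is held clear of the empty gap, with the tray corner visible at top left. Tray centre is about (476,-328).

Request:
step_arm(
  moves=[
    [0.4,-0.5,0,0,0,0],
    [1.1,-1.5,0,0,0,0],
    [1.9,-2.6,0,0,0,0],
    [2.8,-3.8,0,0,0,0],
    [3.7,-5,0,0,0,0],
    [4.6,-6.2,0.2,0,0,0],
    [5.3,-7.3,0.7,0,0,0],
    [5.9,-8.1,1.4,0,0,0],
    [6.2,-8.5,2.2,0,0,0],
    [6.29,-8.65,3,0,0,0],
  ],
)

```text
time: 5.55
eef_pos: [473.3, -329.0, 155.4]
orientation: [0.361, -3.119, -0.002]
contact_force: [-0.0, -0.3, -3.1]
width: 25.1
gripper_force: 49.5
```

```bash
python3 - <<'E'
from h import *
p,d,P,c=look('wrist','w3')
m=(p.min(-1)>140)&(P[...,2]<32)&(P[...,2]>-10)&(P[...,1]<-200); xy=P[m][:,:2]; print(m.sum(),np.percentile(xy,[1,50,99],axis=0))
to((476,-328,94),103)
E
```

```text
20228 [[ 397.79035736 -397.70214305]
 [ 449.42424143 -345.28659729]
 [ 553.72068284 -259.88452248]]
t 5.6 pos [ 470.8 -326.9  150.6] F [-0.3 -0.4 -6.4] w 25.3 move [-0.17 -0.09  1.89] [ 0.05 -0.05  0.03]
```

View pics/w3.png

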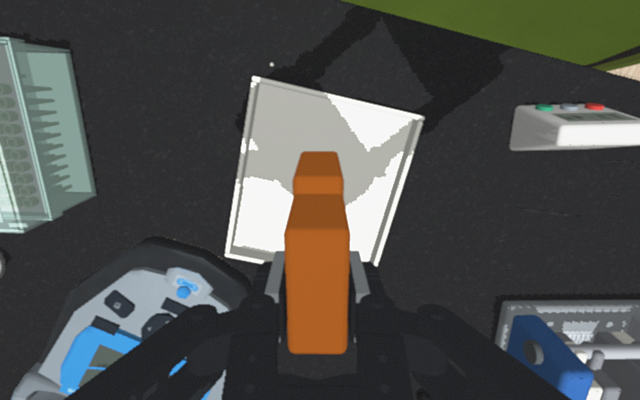

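The tray is centred under the block, with the spacer well inside its walls at (317,230). Next I lower with force checks.

Request:
step_arm(
  moves=[
    [-0.1,0,0.4,0,0,0],
    [-0.1,0,0.9,0,0,0],
    [-0.1,0,1.3,0,0,0],
    [-0.1,0,1.5,0,0,0],
    [-0.1,0,1.6,0,0,0],
    [-0.1,0,1.6,0,0,0],
    [-0.1,0,1.6,0,0,0],
  ],
)

```text
time: 6.3
eef_pos: [478.9, -327.2, 110.4]
orientation: [-0.365, 3.119, -0.002]
contact_force: [0.5, 0.1, -2.8]
width: 25.1
gripper_force: 49.8
```

Request:
step_arm(
  moves=[
    [0,0,0.2,0,0,0],
    [0,0,0.35,0,0,0],
    [0,0,0.45,0,0,0],
    [0,0,0.5,0,0,0],
    [0,0,0.53,0,0,0],
    [0,0,0.53,0,0,0],
  ],
)

```text
time: 6.9
eef_pos: [478.3, -326.9, 93.7]
orientation: [0.365, -3.12, -0.0]
contact_force: [-0.1, -0.5, -3.0]
width: 25.2
gripper_force: 49.8
```

Request:
step_arm(
  moves=[
    [0,0,0.03,0,0,0],
    [0,0,0.06,0,0,0],
    [0,0,0.06,0,0,0],
  ],
)

```text
time: 7.2
eef_pos: [478.6, -327.2, 93.0]
orientation: [-0.365, 3.12, -0.001]
contact_force: [-1.1, 1.1, 3.7]
width: 25.2
gripper_force: 50.4
```

Contact is felt, so I release and go up.

Request:
step_arm(
  moves=[
    [0,0,0,0,0,0],
    [0,0,0,0,0,0],
    [0,0,0,0,0,0],
    [0,0,0,0,0,0],
    [0,0,-0.6,0,0,0],
    [0,0,-1.6,0,0,0],
    [0,0,-2.9,0,0,0],
    [0,0,-4.3,0,0,0],
    [0,0,-5.6,0,0,0],
    [0,0,-6.8,0,0,0],
  ],
  jaw=60,
)

```text
time: 8.2
eef_pos: [478.5, -327.1, 298.2]
orientation: [-0.365, 3.119, -0.002]
contact_force: [0.8, -0.6, 0.2]
width: 51.2
gripper_force: 0.0
```

```bash
python3 - <<'E'
from h import *
p,d,P,c=look('wrist')
h=cv2.cvtColor(p,cv2.COLOR_RGB2HSV)
m=(h[...,0]>=6)&(h[...,0]<=20)&(h[...,1]>140)&(P[...,2]>100)
q=P[m]; print(m.sum(),cv2.minAreaRect(q[:,:2].astype(np.float32)),np.median(q[:,2]))
to((521,290,330),103)
E
```

```text
1409 ((476.70751953125, -327.54193115234375), (57.9726448059082, 23.261180877685547), 14.01052474975586) 118.07647223247022
t 8.25 pos [ 481.4 -329.3  305.7] F [ 1.4 -1.5  4. ] w 51.0 move [-6.06 19.77 -0.97] [-0.07  0.06  0.04]
```

The spacer is standing in the tray with its top at z≈118. I now head to the hand lever.

Request:
step_arm(
  moves=[
    [-0.3,0.8,0,0,0,0],
    [-0.7,2.2,0,0,0,0],
    [-1.2,3.8,0,0,0,0],
    [-1.7,5.4,0,0,0,0],
    [-2.2,7,0,0,0,0],
    [-2.7,8.6,0,0,0,0],
    [-3.2,10.2,0,0,0,0],
    [-3.7,11.8,0,0,0,0],
    [-4.2,13.4,0,0,0,0],
    [-4.6,15,0,0,0,0],
  ],
  jaw=0,
)

```text
time: 9.25
eef_pos: [508.7, 143.3, 296.1]
orientation: [-0.365, 3.119, -0.0]
contact_force: [0.6, 0.1, -0.4]
width: 0.2
gripper_force: 0.0
```

Request:
step_arm(
  moves=[
    [-0.4,1.3,0,0,0,0],
    [-0.7,2.4,0,0,0,0],
    [-1.0,3.4,0.3,0,0,0],
    [-1.2,4.1,0.8,0,0,0],
    [-1.4,4.6,1.2,0,0,0],
    [-1.4,4.6,1.2,0,0,0],
    [-1.4,4.6,1.2,0,0,0],
    [-1.4,4.6,1.2,0,0,0],
  ],
)

```text
time: 10.05
eef_pos: [518.2, 284.3, 260.6]
orientation: [-0.364, 3.12, -0.001]
contact_force: [0.0, -1.1, 0.1]
width: 0.0
gripper_force: 0.0
```

```bash
python3 - <<'E'
from h import *
p,d,P,c=look('wrist','w4')
h=cv2.cvtColor(p,cv2.COLOR_RGB2HSV)
m=((h[...,0]<=6)|(h[...,0]>174))&(h[...,1]>140)&(P[...,2]>90)&(P[...,2]<170)&(P[...,1]<380)
q=P[m]; r=cv2.minAreaRect(q[:,:2].astype(np.float32));print(m.sum(),r,np.percentile(q,[2,50,98],axis=0))
A=np.c_[q[:,:2]-q[:,:2].mean(0),np.ones(len(q))];s=np.linalg.lstsq(A,q[:,2],rcond=None)[0];print(s)
to((r[0][0],r[0][1],140),103)
y=P[(h[...,0]>=22)&(h[...,0]<=34)&(h[...,1]>140)&(P[...,2]>150)];print('knob',np.median(y,0) if len(y) else 0)
E
```

```text
3462 ((522.8035888671875, 289.3917541503906), (40.1616096496582, 70.16263580322266), 13.42384147644043) [[499.36315399 256.92101409 114.89752963]
 [519.94348701 290.1993039  125.98839574]
 [543.07731417 321.55249465 134.11017998]]
[-5.71260543e-03  2.76020182e-01  1.25614569e+02]
t 10.1 pos [518.3 284.3 260.9] F [ 0.6 -0.5  0.5] w 0.1 move [-0.18  0.13  4.03] [-0.    0.01  0.03]
knob [527.21579657 114.60470973 199.43589975]
```

View pics/w4.png

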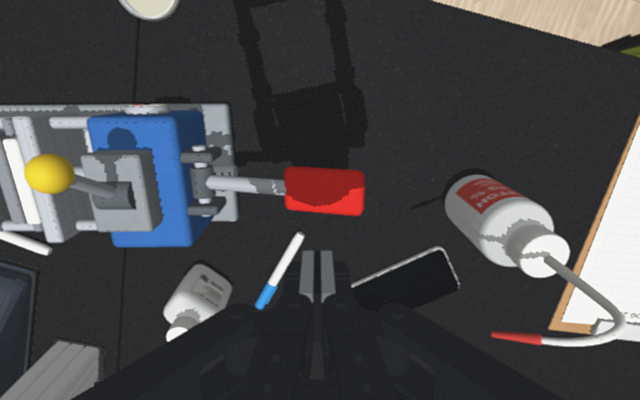

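The red paddle is at (325,190), level with the tool axis, with the wash bottle well clear to the right. I'm going down onto the pad.

Request:
step_arm(
  moves=[
    [-0.1,0.08,1.2,0,0,0],
    [-0.18,0.14,2.5,0,0,0],
    [-0.18,0.14,3.5,0,0,0],
    [-0.18,0.14,4.1,0,0,0],
    [-0.18,0.14,4.3,0,0,0],
    [-0.18,0.14,4.3,0,0,0],
    [-0.18,0.14,4.3,0,0,0],
  ],
)

```text
time: 10.8
eef_pos: [523.4, 290.7, 132.8]
orientation: [-0.364, 3.118, 0.001]
contact_force: [1.2, 0.4, 0.3]
width: -0.2
gripper_force: 0.0
```

Request:
step_arm(
  moves=[
    [0,0,0.3,0,0,0],
    [0,0.03,0.7,0,0,0],
    [0,0.06,1.1,0,0,0],
    [0,0.08,1.5,0,0,0],
    [0,0.06,1.9,0,0,0],
    [0,0.03,2.25,0,0,0],
    [0,0,2.45,0,0,0],
    [0,0,2.5,0,0,0],
    [0,0,2.5,0,0,0],
  ],
)

```text
time: 11.7
eef_pos: [524.7, 293.5, 61.2]
orientation: [-0.364, 3.115, 0.007]
contact_force: [-4.3, 2.0, 18.2]
width: -0.1
gripper_force: 9.1
```

Request:
step_arm(
  moves=[
    [0,0,0.1,0,0,0],
    [0,0,0.2,0,0,0],
    [0,0,0.25,0,0,0],
    [0,0,0.25,0,0,0],
    [0,0,0.25,0,0,0],
  ],
)

```text
time: 12.2
eef_pos: [525.0, 293.4, 60.0]
orientation: [-0.364, 3.116, 0.005]
contact_force: [-16.2, -4.5, 50.9]
width: 0.1
gripper_force: 24.1
```

Stop reached at z≈60. Raise fully, then check the ram.

Request:
step_arm(
  moves=[
    [0,0,-0.4,0,0,0],
    [0,0,-0.9,0,0,0],
    [0,0,-1.4,0,0,0],
    [0,0,-1.9,0,0,0],
    [0,0,-2.4,0,0,0],
    [0,0,-2.8,0,0,0],
    [0,0,-3.05,0,0,0],
    [0,0,-3.05,0,0,0],
    [0,0,-3.05,0,0,0],
    [0,0,-3.05,0,0,0],
  ],
)

```text
time: 13.2
eef_pos: [520.9, 290.2, 138.6]
orientation: [0.365, -3.118, 0.001]
contact_force: [-0.2, -0.3, -0.2]
width: -0.1
gripper_force: 0.0
```

```bash
cat > chk.py <<'E'
from h import *
import sys
p,d,P,c=look('wrist',sys.argv[1])
h=cv2.cvtColor(p,cv2.COLOR_RGB2HSV)
m=((h[...,0]<=6)|(h[...,0]>174))&(h[...,1]>140)&(P[...,2]>30)&(P[...,2]<170)&(P[...,1]<380)
q=P[m]; print(m.sum(),np.round(np.percentile(q,[2,50,98],axis=0),1).tolist() if len(q) else 0)
# gap profile from top camera: press coords
p,d,P,c=look('top','t_'+sys.argv[1])
a=np.radians(13.4); o=np.array([599.4,-31.0]); yv=np.array([-np.sin(a),np.cos(a)]); xv=np.array([np.cos(a),np.sin(a)])
Q=P[...,:2]-o; X=Q@xv; Y=Q@yv
for b in range(-50,81,5):
    m=(abs(X)<25)&(Y>=b)&(Y<b+5)&(P[...,2]<120); 
    if m.sum(): print(b,m.sum(),int(np.median(P[m][:,2])),end=' | ')
to((522,289.5,132),103)
E
python3 chk.py w5
```

```text
7390 [[498.4, 256.4, 114.3], [514.4, 289.5, 125.7], [542.2, 321.6, 134.3]]
-50 28 93 | -45 29 89 | -40 28 89 | -35 26 89 | -30 28 87 | -25 27 88 | -20 31 88 | -15 70 43 | -10 24 19 | -5 24 19 | 0 14 19 | 10 23 88 | 15 27 89 | 20 28 88 | 25 24 89 | 30 29 88 | 35 29 89 | 40 25 89 | 45 27 89 | 50 27 89 | 55 45 66 | 60 28 21 | 65 21 22 | 70 27 21 | 75 25 21 | 80 26 21 | t 13.3 pos [521.2 290.3 138.8] F [-0.3 -0.3 -0.8] w -0.0 move [-0.02 -0.03  0.23] [-0.   -0.02  0.04]
```

The first stroke worked: the lever is back up and the gap is down to ~22 mm. Three more strokes follow.

Request:
step_arm(
  moves=[
    [0,0,0.4,0,0,0],
    [0,0.03,0.9,0,0,0],
    [0,0.06,1.35,0,0,0],
    [0,0.08,1.8,0,0,0],
    [0,0.06,2.2,0,0,0],
    [0,0.03,2.5,0,0,0],
    [0,0,2.7,0,0,0],
    [0,0,2.85,0,0,0],
    [0,0,2.85,0,0,0],
    [0,0,2.85,0,0,0],
  ],
)

```text
time: 14.3
eef_pos: [523.2, 292.8, 60.7]
orientation: [-0.364, 3.119, 0.004]
contact_force: [-10.8, -0.9, 34.2]
width: -0.1
gripper_force: 16.9
```

Request:
step_arm(
  moves=[
    [0,0,-0.4,0,0,0],
    [0,0,-0.9,0,0,0],
    [0,0,-1.4,0,0,0],
    [0,0,-1.9,0,0,0],
    [0,0,-2.4,0,0,0],
    [0,0,-2.7,0,0,0],
    [0,0,-2.85,0,0,0],
    [0,0,-2.85,0,0,0],
    [0,0,-2.85,0,0,0],
    [0,0,-2.85,0,0,0],
  ],
)

```text
time: 15.3
eef_pos: [521.1, 290.3, 138.8]
orientation: [0.365, -3.118, 0.001]
contact_force: [-0.4, -0.1, 0.8]
width: 0.0
gripper_force: 0.0
```

Request:
step_arm(
  moves=[
    [0,0,0.4,0,0,0],
    [0,0.03,0.9,0,0,0],
    [0,0.06,1.35,0,0,0],
    [0,0.08,1.8,0,0,0],
    [0,0.06,2.2,0,0,0],
    [0,0.03,2.5,0,0,0],
    [0,0,2.7,0,0,0],
    [0,0,2.85,0,0,0],
    [0,0,2.85,0,0,0],
    [0,0,2.85,0,0,0],
  ],
)

```text
time: 16.3
eef_pos: [523.1, 292.8, 60.7]
orientation: [-0.364, 3.119, 0.004]
contact_force: [-11.7, -1.2, 35.6]
width: -0.1
gripper_force: 17.1
```

Request:
step_arm(
  moves=[
    [0,0,-0.4,0,0,0],
    [0,0,-0.9,0,0,0],
    [0,0,-1.4,0,0,0],
    [0,0,-1.9,0,0,0],
    [0,0,-2.4,0,0,0],
    [0,0,-2.7,0,0,0],
    [0,0,-2.85,0,0,0],
    [0,0,-2.85,0,0,0],
    [0,0,-2.85,0,0,0],
    [0,0,-2.85,0,0,0],
  ],
)

```text
time: 17.3
eef_pos: [521.1, 290.2, 138.8]
orientation: [0.365, -3.118, 0.001]
contact_force: [-0.1, -0.7, -0.3]
width: -0.2
gripper_force: 0.0
```

Request:
step_arm(
  moves=[
    [0,0,0.4,0,0,0],
    [0,0.03,0.9,0,0,0],
    [0,0.06,1.35,0,0,0],
    [0,0.08,1.8,0,0,0],
    [0,0.06,2.2,0,0,0],
    [0,0.03,2.5,0,0,0],
    [0,0,2.7,0,0,0],
    [0,0,2.85,0,0,0],
    [0,0,2.85,0,0,0],
    [0,0,2.85,0,0,0],
  ],
)

```text
time: 18.3
eef_pos: [523.1, 292.8, 60.6]
orientation: [-0.364, 3.119, 0.004]
contact_force: [-11.6, -0.9, 35.7]
width: -0.2
gripper_force: 17.1
```

Request:
step_arm(
  moves=[
    [0,0,-0.4,0,0,0],
    [0,0,-0.9,0,0,0],
    [0,0,-1.4,0,0,0],
    [0,0,-1.9,0,0,0],
    [0,0,-2.4,0,0,0],
    [0,0,-2.7,0,0,0],
    [0,0,-2.85,0,0,0],
    [0,0,-2.85,0,0,0],
    [0,0,-2.85,0,0,0],
    [0,0,-2.85,0,0,0],
  ],
)

```text
time: 19.3
eef_pos: [521.1, 290.3, 138.8]
orientation: [0.365, -3.118, 0.001]
contact_force: [0.1, 0.1, 0.6]
width: 0.2
gripper_force: 0.0
```

```bash
python3 chk.py w6
```

```text
7409 [[498.5, 256.4, 114.2], [514.5, 289.4, 125.6], [542.2, 321.5, 134.4]]
-50 28 93 | -45 29 90 | -40 26 89 | -35 25 88 | -30 30 87 | -25 26 89 | -20 26 89 | -15 27 88 | -10 27 88 | -5 26 89 | 0 28 86 | 5 25 88 | 10 27 89 | 15 27 87 | 20 26 90 | 25 29 90 | 30 47 87 | 35 30 24 | 40 25 21 | 45 25 21 | 50 25 19 | 55 22 21 | 60 30 20 | 65 21 21 | 70 24 20 | 75 25 22 | 80 25 20 | t 19.4 pos [521.4 290.3 139.1] F [0.9 0.3 0.1] w 0.3 move [-0.01 -0.03  0.24] [-0.   -0.01  0.04]
```

The pack is shut (gap gone). I'll do one spare stroke for safety, then go to the lock.

Request:
step_arm(
  moves=[
    [0,0,0.4,0,0,0],
    [0,0.03,0.9,0,0,0],
    [0,0.06,1.35,0,0,0],
    [0,0.08,1.8,0,0,0],
    [0,0.06,2.2,0,0,0],
    [0,0.03,2.5,0,0,0],
    [0,0,2.7,0,0,0],
    [0,0,2.85,0,0,0],
    [0,0,2.85,0,0,0],
    [0,0,2.85,0,0,0],
  ],
)

```text
time: 20.4
eef_pos: [523.3, 292.6, 60.7]
orientation: [-0.364, 3.119, 0.004]
contact_force: [-11.2, -2.0, 34.2]
width: 0.2
gripper_force: 16.9
```

Request:
step_arm(
  moves=[
    [0,0,-0.4,0,0,0],
    [0,0,-0.9,0,0,0],
    [0,0,-1.4,0,0,0],
    [0,0,-1.9,0,0,0],
    [0,0,-2.4,0,0,0],
    [0,0,-2.85,0,0,0],
    [0,0,-3.8,0,0,0],
    [0,0,-5,0,0,0],
    [0,0,-6.2,0,0,0],
    [0,0,-7,0,0,0],
  ],
)

```text
time: 21.4
eef_pos: [521.9, 291.0, 266.4]
orientation: [-0.365, 3.12, 0.002]
contact_force: [0.9, -0.3, 0.8]
width: 0.0
gripper_force: 0.0
```

Request:
step_arm(
  moves=[
    [0.4,-0.8,0,0,0,0],
    [1,-1.9,0,0,0,0],
    [1.6,-3.1,0,0,0,0],
    [2.2,-4.3,0,0,0,0],
    [2.6,-5.3,0,0,0,0],
    [2.83,-5.84,0,0,0,0],
    [2.83,-5.84,0,0,0,0],
    [2.83,-5.84,0,0,0,0],
  ],
)

```text
time: 22.2
eef_pos: [479.3, 100.6, 263.9]
orientation: [0.363, -3.119, -0.002]
contact_force: [-0.3, -0.7, -0.1]
width: 0.1
gripper_force: 0.0
```

```bash
cat > knob.py <<'E'
from h import *
for n in('wrist','top','side'):
    p,d,P,c=look(n,'k_'+n)
    h=cv2.cvtColor(p,cv2.COLOR_RGB2HSV)
    m=(h[...,0]>=20)&(h[...,0]<=34)&(h[...,1]>140)&(P[...,2]>140)&(P[...,2]<230)&(P[...,1]<200)&(P[...,1]>0)
    q=P[m]
    if len(q): print(n,m.sum(),np.round(np.percentile(q,[3,50,97],axis=0),1).tolist())
to((479,99.5,182),103.3)
E
python3 knob.py
```

```text
side 33 [[517.5, 105.6, 189.3], [529.1, 116.9, 197.4], [539.4, 122.4, 208.5]]
t 22.35 pos [479.8 101.4 264.2] F [-1.4 -0.3  1.3] w 0.4 move [ 0.04 -0.06  2.74] [ 0.01 -0.    0.01]
```

Request:
step_arm(
  moves=[
    [0,-0.05,0.8,0,0,0],
    [0,-0.05,1.8,0,0,0],
    [0,-0.05,2.5,0,0,0],
    [0,-0.05,2.75,0,0,0],
    [0,-0.05,2.75,0,0,0],
    [-0.3,-0.05,2.75,0,0,0],
    [-0.7,-0.05,2.75,0,0,0],
    [-1.1,-0.05,2.75,0,0,0],
    [-1.5,-0.05,2.75,0,0,0],
    [-1.5,-0.05,2.75,0,0,0],
  ],
)

```text
time: 23.35
eef_pos: [526.7, 109.9, 182.8]
orientation: [-0.365, 3.117, 0.0]
contact_force: [0.4, -0.9, 0.7]
width: 0.2
gripper_force: 0.0
```

Request:
step_arm(
  moves=[
    [-0.3,0,0,0,0,0],
    [-0.6,0,0,0,0,0],
    [-0.9,0,0,0,0,0],
    [-1.2,0,0,0,0,0],
    [-1.5,0,0,0,0,0],
    [-1.7,0,0,0,0,0],
    [-1.8,0,0,0,0,0],
    [-1.8,0,0,0,0,0],
  ],
)

```text
time: 24.15
eef_pos: [575.7, 121.7, 181.6]
orientation: [0.365, -3.117, 0.0]
contact_force: [-2.3, -1.8, 0.1]
width: -0.1
gripper_force: 1.7
```

```bash
python3 knob.py
```

```text
wrist 102 [[582.1, 120.5, 201.5], [602.3, 126.5, 203.4], [606.7, 129.1, 226.4]]
side 34 [[587.5, 127.9, 189.0], [598.4, 134.3, 198.4], [608.8, 139.1, 206.9]]
t 24.3 pos [575.7 121.7 181.6] F [-3.8 -0.2 -0.3] w 0.0 move [ 3.31  0.03 -0.01] [ 0.   -0.01  0.01]
```

Request:
step_arm(
  moves=[
    [-0.1,0,0,0,0,0],
    [-0.2,0,0,0,0,0],
    [-0.2,0,0,0,0,0],
    [-0.2,0,0,0,0,0],
  ],
)

```text
time: 24.7
eef_pos: [576.1, 121.8, 181.5]
orientation: [0.364, -3.105, 0.003]
contact_force: [-15.4, -3.8, 8.3]
width: 0.1
gripper_force: 8.1
```

At the stop. Back off, rise, and verify.

Request:
step_arm(
  moves=[
    [0.3,0,0,0,0,0],
    [1,0,0,0,0,0],
    [2,0,0,0,0,0],
    [3,0,-0.5,0,0,0],
    [3.6,0,-1.8,0,0,0],
    [4,0,-3.2,0,0,0],
    [4,0,-4.5,0,0,0],
    [4,0,-5,0,0,0],
    [4,0,-5,0,0,0],
    [4,0,-5,0,0,0],
  ],
)

```text
time: 25.7
eef_pos: [466.1, 95.7, 332.1]
orientation: [-0.365, 3.118, 0.0]
contact_force: [0.1, -0.2, 0.2]
width: -0.0
gripper_force: 0.0
```

```bash
python3 knob.py; python3 - <<'E'
from h import *
p,d,P,c=look('top','t9'); h=cv2.cvtColor(p,cv2.COLOR_RGB2HSV)
m=(h[...,0]>=8)&(h[...,0]<=18)&(h[...,1]>140)&(P[...,1]<-250)&(P[...,2]>100)
q=P[m];print('spacer',len(q),np.median(q,0))
A=np.load('top0.npy')
for nm,(u0,v0,u1,v1) in dict(reag=(270,140,298,172),wash=(160,190,200,232),dish=(300,252,328,280),timer=(368,258,400,282)).items():
    print(nm,[np.round(np.mean(Z[v0:v1,u0:u1][(Z[v0:v1,u0:u1,2]>8)],0),1) for Z in(A,P)])
E
```

```text
top 39 [[592.9, 118.1, 197.6], [599.4, 126.1, 201.4], [607.7, 134.5, 205.8]]
side 35 [[587.1, 123.8, 187.2], [598.3, 132.2, 198.4], [609.0, 142.8, 209.0]]
t 25.85 pos [464.8  95.5 330.1] F [-0.2  0.7 -0.3] w -0.3 move [-0.5   0.02  4.94] [ 0.   -0.02  0.01]
spacer 187 [ 475.90403867 -322.06612099  117.82890858]
reag [array([712.4, 175.7,  73.3]), array([712.4, 175.5,  73.3])]
wash [array([525.5, 469.5, 112.1]), array([525.7, 469.4, 112.1])]
dish [array([381.6,  73.8,  14.1]), array([381.7,  73.8,  14. ])]
timer [array([ 377.5, -140.4,   44.9]), array([ 377.6, -140.2,   44.3])]
```

View pics/t9.png

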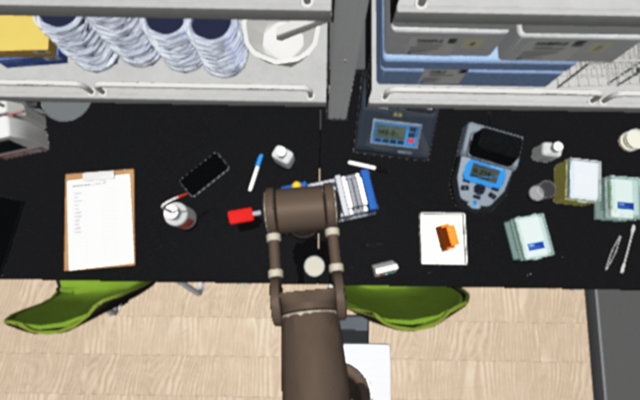

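The final view shows the spacer upright in the tray at (446,236), the plates shut at (357,195), the lock knob on the far side at (298,184), and the bystanders where they were. I'm handing in.

```bash
python3 -c "
from workcell import bot
print(bot.finish_job())"
```

```text
the job is handed in; nothing more can be done
None
```

The job is handed in after about 26 s: the spacer stands upright in the tray, five full lever strokes shut the plate pack, the yellow lock lever is against its far stop, and the bottles, dish and timer have not moved.

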